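# Hold the dodging paddle over the print

### The job

Pick up the dodging paddle that has the rectangular plate by its grip, carry it over the things on the bench and over the easel's raised rails, and hold its plate hovering level about one centimetre above the white paper, centred in the framed opening, with its long sides parallel to the opening's long sides. The paddle must never touch the easel or its paper; leave everything else on the bench where it is. Do not put the paddle down: finish while still holding it there, motionless.

Things in the scene. Friction and masses are not known exactly. Their poses are not given: they have to be found in the camera images.
- paddle: The dodging paddle to use: a thin black rectangular plate 60 mm (its x) by 90 mm (its y), 4 mm thick, from which a thin steel rod rises 52 mm and then runs level along the paddle's -x to a black grip. A thin leg (8 mm across) under the outer end of the grip, 169 mm from the plate's centre, lets it stand level. Origin: centre of the plate's underside; z up. About 75 g, all told. It stands on the bench to the robot's left with its grip towards the robot.
- paddle_grip (a point): Centre of the rectangular paddle's grip, a block 90 mm long (paddle's x), 16 mm wide (y), 20 mm high (z), at 130 mm along -x from the plate's centre and 52 mm above the plate's underside. The orientation is the paddle's.
- round_paddle: Another dodging paddle, the same but with a round plate 72 mm across: not to be used, not to be moved. Origin: centre of the plate's underside. The two paddles stand side by side, in either order.
- easel: Printing easel, fixed to the bench: grey board 200 mm (its x) by 230 mm (its y), 12 mm thick, with four black rails that frame an opening of 100 mm (x) by 130 mm (y). White paper in the opening has its surface 14 mm above the bench; the rails are 18 mm wide, and their tops stand 42 mm above the bench (28 mm above the paper). Origin: centre of the board's underside, on the bench; z up.
- easel_paper (a point): Centre of the paper's upper surface in the easel's opening. The orientation is the easel's.
- timer: Grey exposure timer, fixed to the bench between paddles and easel: 170 mm (x) by 62 mm (y), 83 mm high with its knob. Origin: centre of the underside.
- focuser: Loose focusing magnifier on a stand, about 75 x 65 mm and 150 mm high, to the right of the easel. Origin: centre of the underside.
- developer: Loose amber bottle, 72 mm across, 170 mm high, beyond the timer. Origin: centre of the underside.
- film_can: Loose black film can, 35 mm across, 52 mm high, beyond the paddles. Origin: centre of the underside.
- film_can2: Loose grey film can, 35 mm across, 52 mm high, to the robot's right. Origin: centre of the underside.
- loupe: Loose loupe, 50 mm across, 55 mm high, on the robot's side of the timer. Origin: centre of the underside.
- brush: Loose brush lying on the bench at the robot's right. Origin: centre of the underside.
Mind the look-alikes: they are no part of the job. Leave any blue look-alike of the paddle alone.

How it is judged:
By the outcome, as a careful person would: the job done as asked, in the order asked, and still so for the second after the job is handed in, while the arm keeps its last pose, push and grip.
It also fails if it takes over 35 s, if anything falls off the work surface, if the arm or the gripper's body presses on something with over 40 N, if the wrist force passes 120 N, or if a joint passes its speed limit or range.

### The arm

A 6-joint arm with a two-finger parallel gripper is mounted at the origin on the work surface. World frame = base frame: x ahead of the robot, y to its left, z up, the work surface at z = 0. Lengths are in m, angles in rad, forces in N, time in s.
With the tool pointing down it reaches from about 0.275 to 0.775 m from the base axis. Payload 14.6 kg.
Tool frame: the origin (TCP) lies midway between the tips of the shut fingers; the grasp point (between the pads) lies 19 mm behind it; y points along the fingers, x is the direction in which the jaws open and shut, and the axes are right-handed (so a half turn about y gives the same grasp; the last joint's range is limited). The gripper opens to 85 mm and grips with 20 to 120 N. Pads are 22 mm wide; open, the fingers measure 114 mm over their backs; the gripper's body (76 mm by 85 mm) begins 54 mm behind the grasp point. The pads swing forward as they close: fully open they stand 13 mm farther back than shut.
Start: joints at [-1.445, 0.263, -0.048, 1.259, 0, 1.415], TCP at [0.145, -0.504, 0.231] pointing down, gripper open.
Joint ranges: [-2.65, 2.65], [-0.89, 1.7], [-1.18, 1.37], [-2.13, 2.11], [-1.35, 1.29], [-3.14, 3.14]. Speed limits (rad/s): [1.89, 1.89, 2.57, 2.79, 3.14, 3.14].

### API

Orientations are given as [roll, pitch, yaw] about the fixed x, y, z axes, in that order (R = Rz(yaw) Ry(pitch) Rx(roll)).
In Python, from plant import observe, get_image, sign_off, boxes_of, trace gives the robot as it stands. The module is installed in compiled form; this text tells all that it offers.
- The arm moves only by the shell command python3 -m jog 'ROWS' [FORCE]. ROWS is JSON, a list of rows, each an object of numbers: "dx", "dy", "dz": the shift along the tool's x, y, z in mm; "twist": the turn about the tool's y in rad; "jaw": the closure, from -1 (fully open) to 1 (shut), so that 0 is half open. A call has 1 to 12 rows; each row shifts and turns the pose as measured when the row begins, along the tool's axes as they then stand; what a row does not reach is not made up. A row lasts 1/12 s, in which the tool goes at most 41.7 mm and 7.16 degrees, less where a joint would pass 70% of its speed; a pose out of reach is approached as far as the arm can. A call with a gripper value outside its range is refused whole. The fingers move at their own pace and stop on an object; FORCE is the grip in N (left out, the last holds). Time passes only in rows, so rows that do not move let the fingers close. It gives the time, the measured TCP pose, the force and the opening at its end, in the units of the state.
- observe(): the state, without advancing time (a new reading comes with each control period).
- get_image(name): name is "scene" or "top" or "wrist"; returns a dict with "frame" (384x512x3 uint8, red, green, blue), "z_map" (384x512 float32, m along the optical axis (not along the pixel's ray), 0 where there is no reading), "fovy" (degrees; the focal length in pixels is half the picture's height over the tangent of half this angle, whatever the lens; pixels are square), "cx", "cy" (the principal point, pixels), "camera_from_world" (4x4, takes a point from world to camera coordinates); the wrist camera has in their place "mount" (4x4, takes a point from camera to tool coordinates, whose origin is the TCP and whose axes are the tool frame's). Camera axes: x right, y up, looking along -z (the intrinsics and any distortion apply to the point x, -y, -z); pixel columns grow to the right and rows downward; lengths in m; the calibration is good to about 2 mm. A picture is of the moment at which its call begins: read the wrist's pose just before it.
- sign_off(): hands the job in, once; it reports no verdict.
Trained networks look in a picture, given as the dict that the camera call returned (one of the last four; its "shot" number tells which), for a name from the list of things; names that differ only in an ending like _2 or _b are one class to them, and where a whole thing is asked for, a point or a joint stands for the part that bears it (a point fixed in the world has none). Each returns a list of dicts, best first, with "conf" (0 to 1); they miss things now and then, are a little off and sometimes report something else, mostly with a low value. They report only what shows in the picture. A call takes as long as a camera call. They do not tell look-alikes from the thing itself.
- boxes_of(picture, target): "location" ([x, y, z] in m, in world coordinates, good to about 4 mm: the middle of the surface that is visible of it).
- trace(picture, target): "pixels" (384x512 bool, what is visible of it).
The state is a dict: "time_s": time; "joints": joint angles; "qvel": joint speeds; "effort": joint torques, N m; "position": TCP position; "orientation": TCP orientation; "ft_force": force on the tool from outside, world axes, zero at the start; "wrist_torque": the same for the moment, N m; "grip_width": opening from 0.0 (shut) to 1.0 (fully open).
Only numpy, scipy, OpenCV 4.12 (cv2) and the standard library are available. Lean on these libraries where they do the work, as an engineer would, in place of code of your own. Each camera call takes 0.05 s, during which the arm holds its last target.

## Working session

There is one attempt and no reset: what is moved stays moved. The work goes in short steps, Python scripts to look and compute and a shell command to move; the robot and the scene stay as the last step left them, time stands still between calls to the robot, and variables do not carry over. Pictures are saved under pics/ and viewed, and the job is handed in when it is done.

```bash
mkdir -p pics
cat > h.py <<'E'
import numpy as np, cv2
from plant import observe,get_image,boxes_of,trace,sign_off
def save(p,n,crop=None,scale=1):
    f=p["frame"][:,:,::-1]
    if crop: f=f[crop[1]:crop[3],crop[0]:crop[2]]
    f=cv2.resize(f,None,fx=scale,fy=scale,interpolation=cv2.INTER_CUBIC)
    cv2.imwrite("pics/"+n,f)
def cloud(p,T=None):
    """world xyz per pixel"""
    H,W=p["z_map"].shape
    f=H/2/np.tan(np.radians(p["fovy"])/2)
    u,v=np.meshgrid(np.arange(W),np.arange(H))
    z=p["z_map"]
    P=np.stack([(u-p["cx"])/f*z,-(v-p["cy"])/f*z,-z,np.ones_like(z)],-1)
    M=np.linalg.inv(p["camera_from_world"]) if T is None else T
    return (P@M.T)[...,:3]
E
python3 - <<'E'
from h import *
s=observe();print(s)
for n in("scene","top"):
    p=get_image(n);save(p,n+"0.png",scale=1.5);print(n,{k:v for k,v in p.items() if k not in("frame","z_map")})
    for t in["paddle","round_paddle","easel","timer","developer","film_can","focuser","loupe"]:
        print(t,[(np.round(b["location"],3).tolist(),round(b["conf"],2)) for b in boxes_of(p,t)])
E
```

```text
{'time_s': 0.0, 'joints': array([-1.44528111e+00,  2.63522632e-01, -4.89044441e-02,  1.25943577e+00,
       -5.04549734e-06,  1.41550363e+00]), 'qvel': array([-2.47720194e-05,  1.07815384e-03, -5.38016184e-04,  6.72759939e-05,
       -7.04458152e-04, -3.49693668e-04]), 'effort': array([ 3.95601846e-04, -6.37618232e+01,  3.84566689e+01,  1.35348632e-02,
       -8.12559074e-05, -5.40239137e-05]), 'position': array([ 0.14545677, -0.50416176,  0.23083719]), 'orientation': array([-1.57063635e+00,  1.05446350e-03, -1.28998832e+00]), 'ft_force': array([ 0.01937905, -0.92517557, -0.25366887]), 'wrist_torque': array([-0.0256822 , -0.02243293,  0.01045118]), 'grip_width': 1.0006366616263986}
scene {'fovy': 48.41479120690736, 'cx': 255.82509744367212, 'cy': 200.0553694985949, 'camera_from_world': array([[ 0.28567162,  0.95819469,  0.0159582 , -0.06469017],
       [-0.63137187,  0.17565471,  0.75532442,  0.3128544 ],
       [ 0.72094472, -0.22585031,  0.65515674, -1.6154996 ],
       [ 0.        ,  0.        ,  0.        ,  1.        ]]), 'shot': 1}
paddle [([0.563, 0.176, 0.005], 0.73), ([0.292
[... 534 characters left out ...]
43320368406, 'camera_from_world': array([[ 0.0174496 , -0.99979477,  0.01029214, -0.11730873],
       [ 0.99691559,  0.01818527,  0.07634532, -0.52232828],
       [-0.07651682,  0.0089282 ,  0.99702832, -1.19671791],
       [ 0.        ,  0.        ,  0.        ,  1.        ]]), 'shot': 2}
paddle [([0.283, 0.236, 0.005], 0.81), ([0.569, 0.18, 0.005], 0.56)]
round_paddle [([0.598, 0.343, 0.006], 0.75), ([0.438, 0.054, 0.055], 0.33)]
easel [([0.617, -0.215, 0.012], 0.92)]
timer [([0.596, 0.064, 0.065], 0.79)]
developer [([0.75, 0.056, 0.119], 0.94)]
film_can [([0.42, -0.364, 0.054], 0.7), ([0.75, 0.248, 0.05], 0.61)]
focuser [([0.636, -0.459, 0.039], 0.63)]
loupe [([0.434, 0.054, 0.054], 0.5)]
```

View pics/scene0.png

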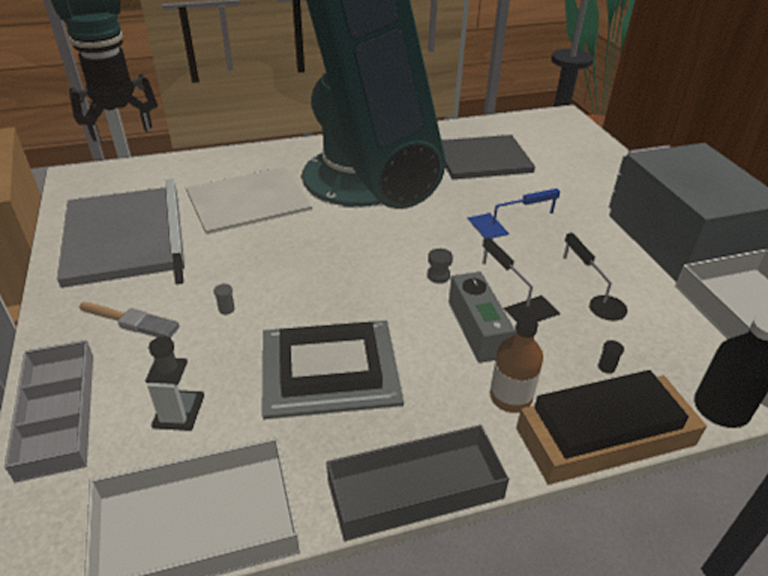

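View pics/top0.png

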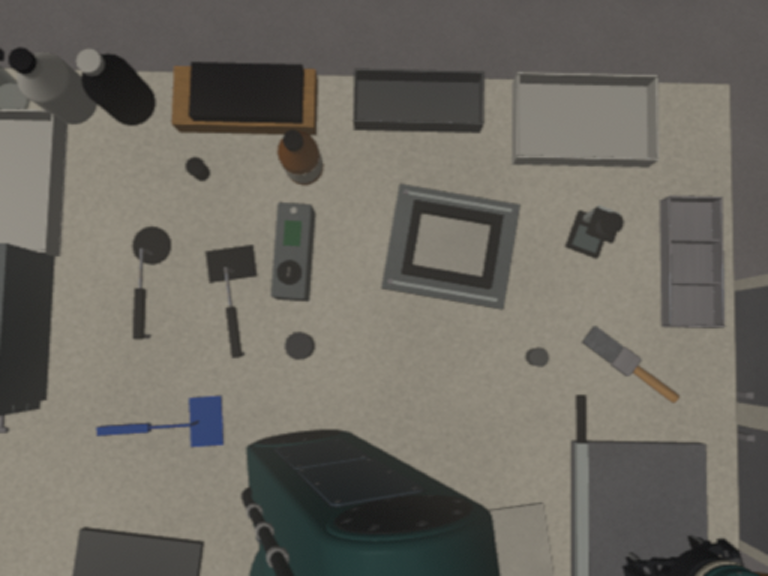

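The candidates in the top view (768 px wide) are:
- **Black rectangular paddle:** plate at (231,263), grip at (234,332). This matches the description.
- **Round paddle:** plate at (152,245), grip at (139,312).
- **Blue look-alike:** plate at (206,421).

The easel opening is at (452,245). Next I'll measure each of these.

Run:
```python
from h import *
s=[get_image("scene"),get_image("top")]
save(s[1],"crop1.png",(80,140,220,260),5)
for p,n in zip(s,("scene","top")):
    C=cloud(p); rgb=p["frame"].astype(int)
    ok=p["z_map"]>0
    print(n,"bench z",np.median(C[ok&(abs(C[...,0]-.45)<.03)&(abs(C[...,1]+.1)<.05)][:,2]))
    dark=(rgb.max(-1)<75)
    # plate
    R=ok&(abs(C[...,0]-.565)<.08)&(abs(C[...,1]-.178)<.065)
    m=R&dark&(C[...,2]<.02)
    m=cv2.morphologyEx(m.astype(np.uint8),cv2.MORPH_OPEN,np.ones((3,3)))>0
    k,l,st,_=cv2.connectedComponentsWithStats(m.astype(np.uint8)); i=1+st[1:,4].argmax(); m=l==i
    P=C[m]; r=cv2.minAreaRect(P[:,:2].astype(np.float32)*1000); print("plate",len(P),r,"z",np.median(P[:,2]))
    g=ok&(C[...,2]>.04)&(C[...,2]<.08)&(C[...,0]>.33)&(C[...,0]<.52)&(abs(C[...,1]-.178)<.07)&dark
    P=C[g&(C[...,1]>.1)]; r=cv2.minAreaRect(P[:,:2].astype(np.float32)*1000); print("grip",len(P),r,"z",np.percentile(P[:,2],[10,50,90]))
    # paper
    w=ok&(rgb.min(-1)>110)&(abs(C[...,0]-.61)<.1)&(abs(C[...,1]+.215)<.1)
    k,l,st,_=cv2.connectedComponentsWithStats(w.astype(np.uint8),connectivity=4)
    for i in range(1,k):
        if st[i,4]>150:
            P=C[l==i]; print("white",st[i],cv2.minAreaRect(P[:,:2].astype(np.float32)*1000),P.mean(0),np.median(P[:,2]))
    b=ok&(C[...,2]>.03)&(C[...,2]<.06)&(abs(C[...,0]-.61)<.12)&(abs(C[...,1]+.215)<.12)
    P=C[b]; print("rails",len(P),cv2.minAreaRect(P[:,:2].astype(np.float32)*1000),np.median(P[:,2]))
    d=ok&(C[...,2]>.006)&(abs(C[...,0]-.61)<.17)&(abs(C[...,1]+.215)<.16)
    P=C[d]; print("board",len(P),cv2.minAreaRect(P[:,:2].astype(np.float32)*1000))
```

```text
scene bench z -0.0002913166629390229
plate 338 ((583.1931762695312, 193.3487548828125), (61.68733596801758, 95.46034240722656), 7.202079772949219) z 0.0034359722765515688
grip 159 ((458.41656494140625, 168.7696075439453), (98.26078033447266, 21.879058837890625), 10.498892784118652) z [0.05122205 0.05963842 0.06241264]
white [ 194  226   52   25 1028] ((610.614013671875, -215.84173583984375), (129.27706909179688, 77.63435363769531), 81.50474548339844) [ 0.61084892 -0.21616916  0.01389027] 0.01382923272954073
rails 1423 ((624.376953125, -218.55819702148438), (165.98211669921875, 140.65977478027344), 81.3554458618164) 0.04104388298826278
board 5109 ((592.3838500976562, -232.96170043945312), (308.1908264160156, 273.8310852050781), 84.45082092285156)
top bench z -0.00044466351471550425
plate 583 ((582.3324584960938, 191.4051513671875), (57.301483154296875, 86.81523132324219), 9.600072860717773) z 0.0034955574452024685
grip 193 ((454.0462646484375, 169.9870147705078), (85.92372131347656, 13.767075538635254), 8.399480819702148) z [0.05516664 0.06079101 0.06359569]
white [ 277  143   48   40 1457] ((623.7578735351562, -217.21554565429688), (124.50029754638672, 92.85478973388672), 80.87635803222656) [ 0.62328484 -0.21682001  0.01364146] 0.013674301252553533
white [264 195  57  10 263] ((521.7047119140625, -195.13246154785156), (156.93736267089844, 22.691314697265625), 89.70538330078125) [ 0.51857943 -0.17064197 -0.00058369] -0.00045280583504236915
rails 1348 ((622.2078857421875, -215.42672729492188), (166.3135986328125, 136.86203002929688), 80.9817886352539) 0.04137057360514973
board 5863 ((612.4178466796875, -216.15696716308594), (337.8548889160156, 308.45587158203125), 1.5874196290969849)
```

View pics/crop1.png

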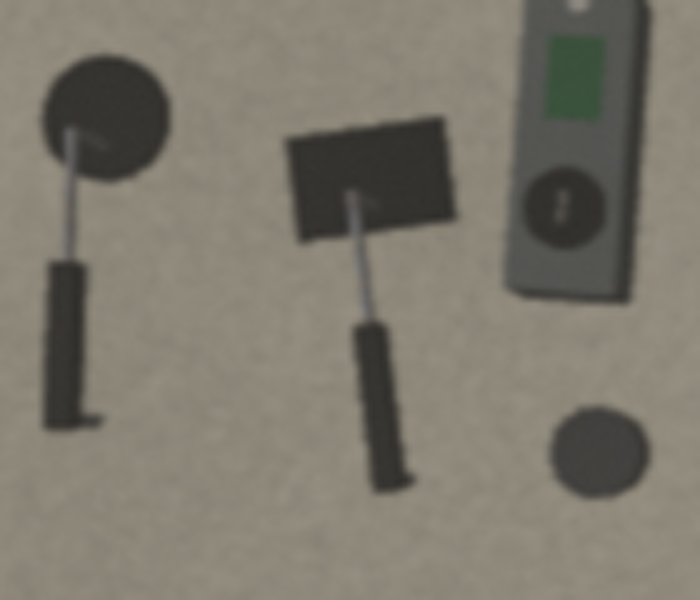

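The crop confirms the rectangular plate. Its two measurements agree: plate centre (582,192), grip (455,170), yaw about 9.3°. The easel is at (623.5,-216.5) with yaw about -9.1°. Now I'll plan the approach.

```bash
cat > plan.py <<'E'
import sys,json
from h import *
from scipy.spatial.transform import Rotation as R
def plan(goal,yawdeg,n,show=12,jaw=None):
    """straight-line rows from measured pose to goal [mm], yaw deg"""
    s=observe();p=s["position"]*1000;o=s["orientation"];g=np.array(goal,float)
    dy=(yawdeg-np.degrees(o[2])+180)%360-180 if abs(yawdeg)<=180 else 0
    rows=[];Rm=R.from_euler("xyz",o).as_matrix()
    for k in range(n):
        d=Rm.T@((g-p)/(n-k))
        t=-np.radians(dy/n)
        r=dict(dx=round(d[0],1),dy=round(d[1],1),dz=round(d[2],1),twist=round(t,4))
        if jaw is not None:r["jaw"]=jaw
        rows.append(r); p=p+Rm@np.array([r["dx"],r["dy"],r["dz"]])
        Rm=Rm@R.from_rotvec([0,r["twist"],0]).as_matrix()
    print("t",s["time_s"],"pos",s["position"].round(4),"rpy deg",np.degrees(o).round(2),"dyaw",dy)
    print(json.dumps(rows[:show]).replace(" ",""))
if __name__=="__main__":
    a=[float(x) for x in sys.argv[1:]]
    plan(a[:3],a[3],int(a[4]),jaw=a[5] if len(a)>5 else None)
E
python3 plan.py 455 170 190 99.3 28
```

```text
t 1.0 pos [ 0.1455 -0.5044  0.2313] rpy deg [-90.     0.   -73.91] dyaw 173.21141278438944
[{"dx":-20.1,"dy":1.5,"dz":17.3,"twist":-0.108},{"dx":-18.1,"dy":1.5,"dz":19.4,"twist":-0.108},{"dx":-15.9,"dy":1.5,"dz":21.2,"twist":-0.108},{"dx":-13.5,"dy":1.5,"dz":22.8,"twist":-0.108},{"dx":-11.0,"dy":1.5,"dz":24.1,"twist":-0.108},{"dx":-8.3,"dy":1.5,"dz":25.2,"twist":-0.108},{"dx":-5.6,"dy":1.5,"dz":25.9,"twist":-0.108},{"dx":-2.7,"dy":1.5,"dz":26.4,"twist":-0.108},{"dx":0.1,"dy":1.5,"dz":26.5,"twist":-0.108},{"dx":3.0,"dy":1.5,"dz":26.3,"twist":-0.108},{"dx":5.8,"dy":1.5,"dz":25.9,"twist":-0.108},{"dx":8.5,"dy":1.5,"dz":25.1,"twist":-0.108}]
```

```bash
python3 -m jog '[{"dx":-20,"dy":0,"dz":17,"twist":-0.108},{"dx":-18,"dy":0,"dz":19,"twist":-0.108},{"dx":-16,"dy":0,"dz":21,"twist":-0.108},{"dx":-13.5,"dy":0,"dz":23,"twist":-0.108},{"dx":-11,"dy":0,"dz":24,"twist":-0.108},{"dx":-8,"dy":0,"dz":25,"twist":-0.108},{"dx":-5.5,"dy":0,"dz":26,"twist":-0.108},{"dx":-2.5,"dy":0,"dz":26,"twist":-0.108},{"dx":0,"dy":0,"dz":26.5,"twist":-0.108},{"dx":3,"dy":0,"dz":26,"twist":-0.108},{"dx":6,"dy":0,"dz":26,"twist":-0.108},{"dx":8.5,"dy":0,"dz":25,"twist":-0.108}]'; python3 plan.py 455 170 190 99.3 18 0
```

```text
t 1.0 pos [ 0.1455 -0.5044  0.2313] rpy deg [-90.     0.   -73.91] dyaw 173.21141278438944
[{"dx":-31.2,"dy":2.3,"dz":26.9,"twist":-0.168,"jaw":0.0},{"dx":-26.3,"dy":2.3,"dz":31.8,"twist":-0.168,"jaw":0.0},{"dx":-20.6,"dy":2.3,"dz":35.7,"twist":-0.168,"jaw":0.0},{"dx":-14.4,"dy":2.3,"dz":38.6,"twist":-0.168,"jaw":0.0},{"dx":-7.7,"dy":2.3,"dz":40.5,"twist":-0.168,"jaw":0.0},{"dx":-0.8,"dy":2.3,"dz":41.2,"twist":-0.168,"jaw":0.0},{"dx":6.1,"dy":2.3,"dz":40.8,"twist":-0.168,"jaw":0.0},{"dx":12.8,"dy":2.3,"dz":39.2,"twist":-0.168,"jaw":0.0},{"dx":19.2,"dy":2.3,"dz":36.5,"twist":-0.168,"jaw":0.0},{"dx":25.0,"dy":2.3,"dz":32.8,"twist":-0.168,"jaw":0.0},{"dx":30.2,"dy":2.3,"dz":28.1,"twist":-0.168,"jaw":0.0},{"dx":34.4,"dy":2.3,"dz":22.7,"twist":-0.168,"jaw":0.0}]schema error: expected keys dx, dy, dz, twist, jaw
```

Every row needs all five keys, so I'll resend with the jaw at half open.

```bash
python3 -m jog '[{"dx":-20,"dy":0,"dz":17,"twist":-0.108,"jaw":0},{"dx":-18,"dy":0,"dz":19,"twist":-0.108,"jaw":0},{"dx":-16,"dy":0,"dz":21,"twist":-0.108,"jaw":0},{"dx":-13.5,"dy":0,"dz":23,"twist":-0.108,"jaw":0},{"dx":-11,"dy":0,"dz":24,"twist":-0.108,"jaw":0},{"dx":-8,"dy":0,"dz":25,"twist":-0.108,"jaw":0},{"dx":-5.5,"dy":0,"dz":26,"twist":-0.108,"jaw":0},{"dx":-2.5,"dy":0,"dz":26,"twist":-0.108,"jaw":0},{"dx":0,"dy":0,"dz":26.5,"twist":-0.108,"jaw":0},{"dx":3,"dy":0,"dz":26,"twist":-0.108,"jaw":0},{"dx":6,"dy":0,"dz":26,"twist":-0.108,"jaw":0},{"dx":8.5,"dy":0,"dz":25,"twist":-0.108,"jaw":0}]'; python3 plan.py 455 170 190 99.3 18 0
```

```text
time_s: 2.0
position: [0.2737, -0.2054, 0.23]
orientation: [-1.573, -0.001, 0.057]
ft_force: [0.0, -1.7, -0.6]
grip_width: 0.501
t 2.0 pos [ 0.2737 -0.2054  0.23  ] rpy deg [-9.011e+01 -5.000e-02  3.270e+00] dyaw 96.0323375779513
[{"dx":11.2,"dy":2.2,"dz":20.3,"twist":-0.0931,"jaw":0.0},{"dx":13.1,"dy":2.2,"dz":19.1,"twist":-0.0931,"jaw":0.0},{"dx":14.8,"dy":2.2,"dz":17.8,"twist":-0.0931,"jaw":0.0},{"dx":16.4,"dy":2.2,"dz":16.4,"twist":-0.0931,"jaw":0.0},{"dx":17.8,"dy":2.2,"dz":14.8,"twist":-0.0931,"jaw":0.0},{"dx":19.1,"dy":2.2,"dz":13.0,"twist":-0.0931,"jaw":0.0},{"dx":20.3,"dy":2.2,"dz":11.2,"twist":-0.0931,"jaw":0.0},{"dx":21.2,"dy":2.2,"dz":9.3,"twist":-0.0931,"jaw":0.0},{"dx":22.0,"dy":2.2,"dz":7.3,"twist":-0.0931,"jaw":0.0},{"dx":22.6,"dy":2.2,"dz":5.2,"twist":-0.0931,"jaw":0.0},{"dx":23.0,"dy":2.2,"dz":3.1,"twist":-0.0931,"jaw":0.0},{"dx":23.1,"dy":2.2,"dz":0.9,"twist":-0.0931,"jaw":0.0}]
```

```bash
python3 -m jog '[{"dx":14,"dy":0,"dz":25,"twist":-0.11,"jaw":0},{"dx":16,"dy":0,"dz":23,"twist":-0.11,"jaw":0},{"dx":18,"dy":0,"dz":21,"twist":-0.11,"jaw":0},{"dx":20,"dy":0,"dz":19,"twist":-0.11,"jaw":0},{"dx":22,"dy":0,"dz":17,"twist":-0.11,"jaw":0},{"dx":24,"dy":0,"dz":14,"twist":-0.11,"jaw":0},{"dx":26,"dy":0,"dz":11,"twist":-0.11,"jaw":0},{"dx":27,"dy":0,"dz":8,"twist":-0.11,"jaw":0},{"dx":28,"dy":0,"dz":5,"twist":-0.11,"jaw":0},{"dx":28,"dy":0,"dz":2,"twist":-0.11,"jaw":0},{"dx":28,"dy":0,"dz":-1,"twist":-0.11,"jaw":0},{"dx":28,"dy":0,"dz":-4,"twist":-0.11,"jaw":0}]'; python3 plan.py 455 170 150 99.3 5 0
```

```text
time_s: 3.0
position: [0.412, 0.1204, 0.2316]
orientation: [-1.579, 0.004, 1.444]
ft_force: [0.3, -1.2, -0.1]
grip_width: 0.504
t 3.0 pos [0.412  0.1204 0.2316] rpy deg [-90.48   0.21  82.76] dyaw 16.539668647254615
[{"dx":11.0,"dy":16.3,"dz":-7.1,"twist":-0.0577,"jaw":0.0},{"dx":10.6,"dy":16.3,"dz":-7.8,"twist":-0.0577,"jaw":0.0},{"dx":10.1,"dy":16.4,"dz":-8.4,"twist":-0.0577,"jaw":0.0},{"dx":9.6,"dy":16.3,"dz":-8.9,"twist":-0.0577,"jaw":0.0},{"dx":9.0,"dy":16.4,"dz":-9.4,"twist":-0.0577,"jaw":0.0}]
```

```bash
python3 -m jog '[{"dx":11,"dy":16,"dz":-7,"twist":-0.058,"jaw":0},{"dx":10.5,"dy":16,"dz":-8,"twist":-0.058,"jaw":0},{"dx":10,"dy":16,"dz":-8.5,"twist":-0.058,"jaw":0},{"dx":9.5,"dy":16,"dz":-9,"twist":-0.058,"jaw":0},{"dx":9,"dy":16,"dz":-9.5,"twist":-0.058,"jaw":0},{"dx":0,"dy":0,"dz":0,"twist":0,"jaw":0},{"dx":0,"dy":0,"dz":0,"twist":0,"jaw":0}]'; python3 plan.py 455 170 33 99.3 5 0
python3 - <<'E'
from h import *
from scipy.spatial.transform import Rotation as R
s=observe();p=get_image("wrist")
save(p,"w1.png",scale=1.5)
T=np.eye(4);T[:3,:3]=R.from_euler("xyz",s["orientation"]).as_matrix();T[:3,3]=s["position"]
C=cloud(p,T@p["mount"]);rgb=p["frame"].astype(int);ok=p["z_map"]>0
print(np.array(p["mount"]).round(3))
g=ok&(C[...,2]>.055)&(C[...,2]<.07)&(C[...,0]>.38)&(C[...,0]<.52)&(C[...,1]>.14)&(C[...,1]<.2)
P=C[g];print("grip",len(P),cv2.minAreaRect(P[:,:2].astype(np.float32)*1000),np.median(P[:,2]) if len(P) else 0)
g=ok&(C[...,2]<.012)&(rgb.max(-1)<75)&(C[...,0]>.53)&(C[...,0]<.64)&(C[...,1]>.12)&(C[...,1]<.26)
P=C[g];print("plate",len(P),cv2.minAreaRect(P[:,:2].astype(np.float32)*1000) if len(P) else 0)
E
```

```text
time_s: 3.58
position: [0.4583, 0.1788, 0.149]
orientation: [-1.581, 0.006, 1.763]
ft_force: [-1.1, -0.3, 0.8]
grip_width: 0.497
t 3.5833 pos [0.4583 0.1788 0.149 ] rpy deg [-90.57   0.32 101.02] dyaw -1.723934593054281
[{"dx":-1.5,"dy":23.2,"dz":1.2,"twist":0.006,"jaw":0.0},{"dx":-1.5,"dy":23.2,"dz":1.2,"twist":0.006,"jaw":0.0},{"dx":-1.5,"dy":23.2,"dz":1.2,"twist":0.006,"jaw":0.0},{"dx":-1.5,"dy":23.2,"dz":1.2,"twist":0.006,"jaw":0.0},{"dx":-1.4,"dy":23.2,"dz":1.2,"twist":0.006,"jaw":0.0}]
[[ 1.     0.001 -0.    -0.   ]
 [-0.     0.285 -0.958 -0.143]
 [-0.001  0.958  0.285  0.073]
 [ 0.     0.     0.     1.   ]]
grip 2363 ((464.65985107421875, 173.04263305664062), (111.23505401611328, 16.02269744873047), 9.211816787719727) 0.06204871144689242
plate 3397 ((581.6016235351562, 191.71469116210938), (59.85535430908203, 88.28410339355469), 8.989995002746582)
```

View pics/w1.png

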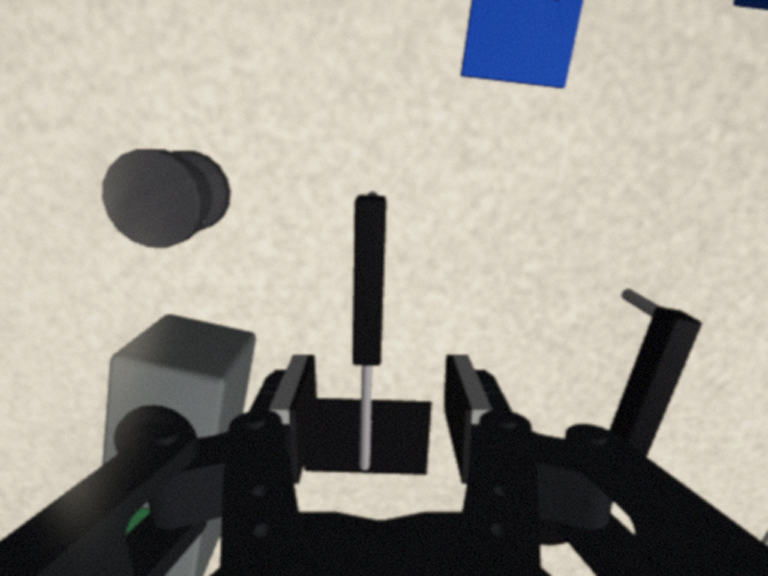

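The wrist view shows the grip (centre about 370,280 px) lying midway between the open fingers (300 and 460 px) and parallel to them. The black rectangular plate is at (368,437). The grip top measures z=62 mm, as expected. Descending.

```bash
python3 -m jog '[{"dx":-3,"dy":15,"dz":1.5,"twist":0.015,"jaw":0},{"dx":-3,"dy":20,"dz":1.5,"twist":0.015,"jaw":0},{"dx":-1.5,"dy":20,"dz":0.5,"twist":0,"jaw":0},{"dx":0,"dy":15,"dz":0,"twist":0,"jaw":0},{"dx":0,"dy":5,"dz":0,"twist":0,"jaw":0},{"dx":0,"dy":0,"dz":0,"twist":0,"jaw":0}]'; python3 plan.py 454 171 33 99.2 3 0
```

```text
time_s: 4.13
position: [0.4584, 0.1676, 0.0785]
orientation: [-1.59, 0.005, 1.719]
ft_force: [0.0, 0.4, -0.6]
grip_width: 0.503
t 4.1333 pos [0.4584 0.1676 0.0785] rpy deg [-91.11   0.3   98.51] dyaw 0.6927729364866195
[{"dx":1.4,"dy":15.1,"dz":1.6,"twist":-0.004,"jaw":0.0},{"dx":1.5,"dy":15.1,"dz":1.6,"twist":-0.004,"jaw":0.0},{"dx":1.4,"dy":15.1,"dz":1.5,"twist":-0.004,"jaw":0.0}]
```

```bash
python3 -m jog '[{"dx":2,"dy":10,"dz":1.5,"twist":-0.004,"jaw":0},{"dx":1.5,"dy":10,"dz":1.5,"twist":-0.004,"jaw":0},{"dx":1,"dy":10,"dz":1.5,"twist":-0.004,"jaw":0},{"dx":0,"dy":10,"dz":0,"twist":0,"jaw":0},{"dx":0,"dy":4,"dz":0,"twist":0,"jaw":0},{"dx":0,"dy":0,"dz":0,"twist":0,"jaw":0}]'; python3 plan.py 454 171 33 99.2 2 0
```

```text
time_s: 4.63
position: [0.4577, 0.1707, 0.0409]
orientation: [-1.6, 0.005, 1.726]
ft_force: [-0.5, 0.6, -0.1]
grip_width: 0.496
t 4.6333 pos [0.4577 0.1707 0.0409] rpy deg [-91.67   0.3   98.88] dyaw 0.32251801487581133
[{"dx":0.5,"dy":3.9,"dz":1.9,"twist":-0.0028,"jaw":0.0},{"dx":0.4,"dy":3.8,"dz":1.9,"twist":-0.0028,"jaw":0.0}]
```

```bash
python3 -m jog '[{"dx":0.5,"dy":5,"dz":1,"twist":-0.005,"jaw":0},{"dx":0,"dy":4,"dz":1,"twist":0,"jaw":0},{"dx":0,"dy":0,"dz":0,"twist":0,"jaw":0}]'; python3 plan.py 454 171 33 99.2 2 0
python3 - <<'E'
from h import *
p=get_image("wrist");save(p,"w2.png",scale=1.5)
E
```

```text
time_s: 4.88
position: [0.4571, 0.1709, 0.0335]
orientation: [-1.603, 0.005, 1.73]
ft_force: [0.1, 0.5, -0.0]
grip_width: 0.502
t 4.8833 pos [0.4571 0.1709 0.0335] rpy deg [-91.85   0.31  99.14] dyaw 0.0607376736231231
[{"dx":0.3,"dy":0.2,"dz":1.5,"twist":-0.0005,"jaw":0.0},{"dx":0.3,"dy":0.2,"dz":1.6,"twist":-0.0005,"jaw":0.0}]
```

View pics/w2.png

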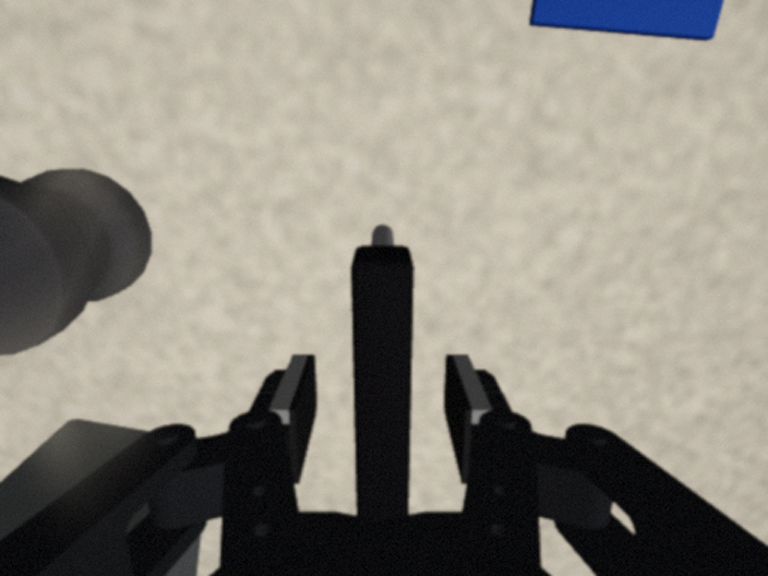

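The fingers straddle the grip evenly: finger edges at 315 and 446 px, grip at 352–412. Closing.

```bash
python3 -m jog '[{"dx":0,"dy":0,"dz":0,"twist":0,"jaw":0.3},{"dx":0,"dy":0,"dz":0,"twist":0,"jaw":0.5},{"dx":0,"dy":0,"dz":0,"twist":0,"jaw":1},{"dx":0,"dy":0,"dz":0,"twist":0,"jaw":1},{"dx":0,"dy":0,"dz":0,"twist":0,"jaw":1},{"dx":0,"dy":0,"dz":0,"twist":0,"jaw":1},{"dx":0,"dy":0,"dz":0,"twist":0,"jaw":1},{"dx":0,"dy":0,"dz":0,"twist":0,"jaw":1}]' 60; python3 plan.py 454 171 33 99.2 1 1
python3 - <<'E'
from h import *
p=get_image("wrist");save(p,"w3.png",scale=1.5)
E
```

```text
time_s: 5.6
position: [0.4576, 0.1711, 0.0346]
orientation: [-1.604, 0.005, 1.73]
ft_force: [0.6, -0.0, -0.1]
grip_width: 0.175
t 5.6 pos [0.4576 0.1711 0.0346] rpy deg [-91.9    0.3   99.14] dyaw 0.06251581024733355
[{"dx":0.5,"dy":1.5,"dz":3.6,"twist":-0.0011,"jaw":1.0}]
```

View pics/w3.png

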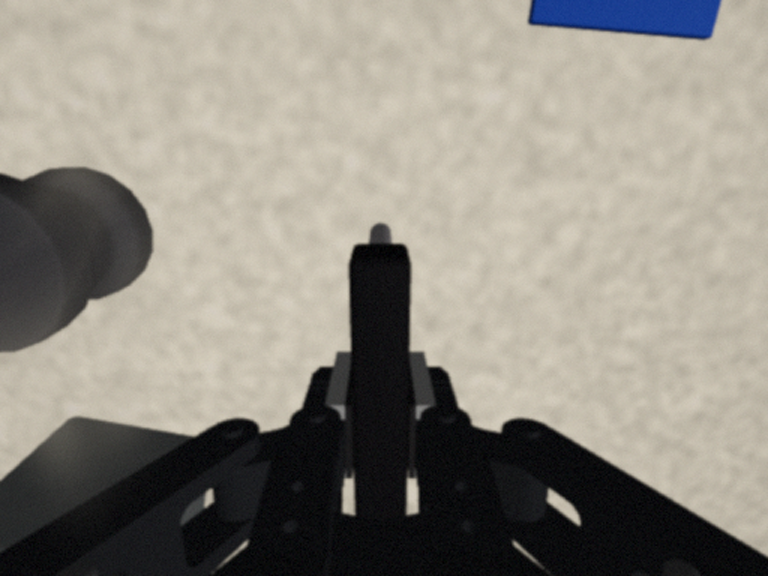

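The jaws hold the grip at 15 mm opening. Lifting.

```bash
python3 -m jog '[{"dx":0,"dy":-4,"dz":0,"twist":0,"jaw":1},{"dx":0,"dy":-8,"dz":0,"twist":0,"jaw":1},{"dx":0,"dy":-15,"dz":0,"twist":0,"jaw":1},{"dx":0,"dy":-20,"dz":0,"twist":0,"jaw":1},{"dx":0,"dy":-20,"dz":0,"twist":0,"jaw":1},{"dx":0,"dy":-20,"dz":0,"twist":0,"jaw":1},{"dx":0,"dy":-20,"dz":0,"twist":0,"jaw":1},{"dx":0,"dy":-20,"dz":0,"twist":0,"jaw":1},{"dx":0,"dy":-15,"dz":0,"twist":0,"jaw":1},{"dx":0,"dy":-8,"dz":0,"twist":0,"jaw":1},{"dx":0,"dy":-4,"dz":0,"twist":0,"jaw":1},{"dx":0,"dy":0,"dz":0,"twist":0,"jaw":1}]'
cat > meas.py <<'E'
from h import *
import sys
from scipy.spatial.transform import Rotation as R
def plane(P):
    # robust plane z=a x+b y+c
    k=np.ones(len(P),bool)
    for _ in range(4):
        A=np.c_[P[k][:,:2],np.ones(k.sum())];s=np.linalg.lstsq(A,P[k][:,2],rcond=None)[0]
        r=P[:,2]-np.c_[P[:,:2],np.ones(len(P))]@s;k=abs(r)<max(.002,2*r[k].std())
    return s,k
def main(tag,views=("top","scene","wrist")):
    s=observe();o=s["orientation"];Rt=R.from_euler("xyz",o).as_matrix()
    print("t",s["time_s"],"pos",(s["position"]*1000).round(1),"rpy",np.degrees(o).round(2),"f",s["ft_force"].round(1),"w",round(s["grip_width"],3))
    # predicted plate centre top from grasp
    R0=R.from_euler("xyz",[-1.604,.005,1.730]).as_matrix();off=R0.T@(np.array([.582,.1918,.004])-np.array([.4576,.1711,.0346]))
    pred=s["position"]+Rt@off
    Rp=Rt@R0.T@R.from_euler("z",9.15,degrees=True).as_matrix()
    print("pred plate top",(pred*1000).round(1),"rpy",R.from_matrix(Rp).as_euler("xyz",degrees=True).round(2))
    for n in views:
        p=get_image(n);save(p,f"{tag}_{n}.png",scale=1.5)
        T=np.eye(4);T[:3,:3]=Rt;T[:3,3]=s["position"]
        C=cloud(p,None if n!="wrist" else T@p["mount"]);rgb=p["frame"].astype(int)
        q=(C-pred)@Rp   # paddle frame
        m=(p["z_map"]>0)&(rgb.max(-1)<85)&(abs(q[...,0])<.045)&(abs(q[...,1])<.06)&(abs(q[...,2])<.010)
        P=C[m]
        if len(P)<40: print(n,"few",len(P));continue
        m=cv2.morphologyEx(m.astype(np.uint8),cv2.MORPH_OPEN,np.ones((3,3)))
        k,l,st,_=cv2.connectedComponentsWithStats(m);P=C[l==1+st[1:,4].argmax()]
        a,k=plane(P);Q=P[k]
        nv=np.array([-a[0],-a[1],1])
        lx=(R.from_matrix(Rp).as_matrix()).T@nv
        c,wh,an=cv2.minAreaRect(Q[:,:2].astype(np.float32)*1000)
        print(n,len(Q),"c",np.round(c,1),"wh",np.round(wh,1),"an",round(an,1),"z@c",round(1000*(a[0]*c[0]/1000+a[1]*c[1]/1000+a[2]),1),"slopeDeg wrt world x,y",np.degrees(a[:2]).round(2))
if __name__=="__main__": main(sys.argv[1],sys.argv[2:] or ("top","scene","wrist"))
E
python3 meas.py lift
```

```text
time_s: 6.65
position: [0.4502, 0.1707, 0.2029]
orientation: [-1.605, 0.005, 1.73]
ft_force: [-0.3, -0.4, -0.7]
grip_width: 0.172
t 6.65 pos [450.2 170.7 202.9] rpy [-91.99   0.31  99.14] f [-0.3 -0.4 -0.7] w 0.172
pred plate top [574.7 191.4 172.5] rpy [-0.02 -0.08  9.17]
top 738 c [575.  190.5] wh [58.2 88.4] an 9.2 z@c 172.0 slopeDeg wrt world x,y [ 0.08 -0.27]
scene 390 c [576.2 189. ] wh [61.7 91.5] an 9.6 z@c 171.3 slopeDeg wrt world x,y [ 0.14 -0.33]
wrist few 0
```

The lifted plate is level, at top z 172, and matches the prediction from the grasp. Carrying it over at this height leaves the underside at 168 mm, well above the timer at 83 mm.

```bash
python3 plan.py 499 -198 205 81 16 1
```

```text
t 6.8 pos [0.4497 0.1705 0.2012] rpy deg [-91.85   0.31  99.13] dyaw -18.134364785335322
[{"dx":-23.2,"dy":-0.1,"dz":0.6,"twist":0.0198,"jaw":1.0},{"dx":-23.2,"dy":-0.1,"dz":0.1,"twist":0.0198,"jaw":1.0},{"dx":-23.2,"dy":-0.1,"dz":-0.3,"twist":0.0198,"jaw":1.0},{"dx":-23.2,"dy":-0.1,"dz":-0.8,"twist":0.0198,"jaw":1.0},{"dx":-23.2,"dy":-0.1,"dz":-1.2,"twist":0.0198,"jaw":1.0},{"dx":-23.2,"dy":-0.1,"dz":-1.7,"twist":0.0198,"jaw":1.0},{"dx":-23.2,"dy":-0.2,"dz":-2.1,"twist":0.0198,"jaw":1.0},{"dx":-23.1,"dy":-0.1,"dz":-2.6,"twist":0.0198,"jaw":1.0},{"dx":-23.0,"dy":-0.2,"dz":-3.1,"twist":0.0198,"jaw":1.0},{"dx":-23.0,"dy":-0.1,"dz":-3.5,"twist":0.0198,"jaw":1.0},{"dx":-22.9,"dy":-0.2,"dz":-4.0,"twist":0.0198,"jaw":1.0},{"dx":-22.8,"dy":-0.1,"dz":-4.4,"twist":0.0198,"jaw":1.0}]
```

```bash
python3 -m jog '[{"dx":-8,"dy":-1,"dz":0,"twist":0.02,"jaw":1},{"dx":-16,"dy":-1,"dz":0,"twist":0.02,"jaw":1},{"dx":-24,"dy":-1,"dz":0,"twist":0.02,"jaw":1},{"dx":-26,"dy":-1,"dz":-1,"twist":0.02,"jaw":1},{"dx":-26,"dy":-1,"dz":-1,"twist":0.02,"jaw":1},{"dx":-26,"dy":-1,"dz":-2,"twist":0.02,"jaw":1},{"dx":-26,"dy":-1,"dz":-2,"twist":0.02,"jaw":1},{"dx":-26,"dy":-1,"dz":-3,"twist":0.02,"jaw":1},{"dx":-26,"dy":-1,"dz":-3,"twist":0.02,"jaw":1},{"dx":-26,"dy":-1,"dz":-4,"twist":0.02,"jaw":1},{"dx":-26,"dy":-1,"dz":-4,"twist":0.02,"jaw":1},{"dx":-26,"dy":-1,"dz":-4,"twist":0.02,"jaw":1}]';  python3 plan.py 499 -198 205 81 6 1
```

```text
time_s: 7.8
position: [0.4773, -0.1248, 0.2072]
orientation: [-1.589, -0.003, 1.474]
ft_force: [0.4, -0.2, -0.5]
grip_width: 0.181
t 7.8 pos [ 0.4773 -0.1248  0.2072] rpy deg [-91.06  -0.18  84.43] dyaw -3.4294076513700134
[{"dx":-11.8,"dy":0.4,"dz":-4.8,"twist":0.01,"jaw":1.0},{"dx":-11.7,"dy":0.4,"dz":-4.9,"twist":0.01,"jaw":1.0},{"dx":-11.7,"dy":0.4,"dz":-5.0,"twist":0.01,"jaw":1.0},{"dx":-11.7,"dy":0.4,"dz":-5.1,"twist":0.01,"jaw":1.0},{"dx":-11.6,"dy":0.4,"dz":-5.2,"twist":0.01,"jaw":1.0},{"dx":-11.5,"dy":0.5,"dz":-5.4,"twist":0.01,"jaw":1.0}]
```

```bash
python3 -m jog '[{"dx":-15,"dy":0,"dz":-6,"twist":0.012,"jaw":1},{"dx":-12,"dy":0,"dz":-6,"twist":0.012,"jaw":1},{"dx":-10,"dy":0,"dz":-6,"twist":0.012,"jaw":1},{"dx":-8,"dy":0,"dz":-5,"twist":0.01,"jaw":1},{"dx":-5,"dy":0,"dz":-3,"twist":0,"jaw":1},{"dx":0,"dy":0,"dz":0,"twist":0,"jaw":1},{"dx":0,"dy":0,"dz":0,"twist":0,"jaw":1}]';  python3 meas.py over; python3 plan.py 499 -198 130 81 6 1
```

```text
time_s: 8.38
position: [0.4968, -0.1862, 0.2045]
orientation: [-1.584, -0.005, 1.415]
ft_force: [-0.7, -0.3, -0.7]
grip_width: 0.171
t 8.3833 pos [ 496.8 -186.2  204.5] rpy [-90.75  -0.3   81.06] f [-0.7 -0.3 -0.7] w 0.171
pred plate top [ 620.9 -204.6  171.3] rpy [ 0.58  1.15 -8.9 ]
top 139 c [ 629.4 -176.1] wh [27.4 52.2] an 83.0 z@c 171.2 slopeDeg wrt world x,y [-0.62  0.37]
scene 556 c [ 624.1 -206.4] wh [87.3 61.2] an 80.8 z@c 171.3 slopeDeg wrt world x,y [-0.66  0.57]
wrist few 0
t 8.5333 pos [ 0.4967 -0.1858  0.2047] rpy deg [-90.77  -0.29  81.09] dyaw -0.08744937525335672
[{"dx":-2.0,"dy":12.4,"dz":-0.5,"twist":0.0003,"jaw":1.0},{"dx":-2.0,"dy":12.5,"dz":-0.5,"twist":0.0003,"jaw":1.0},{"dx":-2.0,"dy":12.4,"dz":-0.6,"twist":0.0003,"jaw":1.0},{"dx":-2.0,"dy":12.5,"dz":-0.5,"twist":0.0003,"jaw":1.0},{"dx":-2.0,"dy":12.4,"dz":-0.6,"twist":0.0003,"jaw":1.0},{"dx":-2.0,"dy":12.5,"dz":-0.5,"twist":0.0003,"jaw":1.0}]
```

View pics/over_top.png

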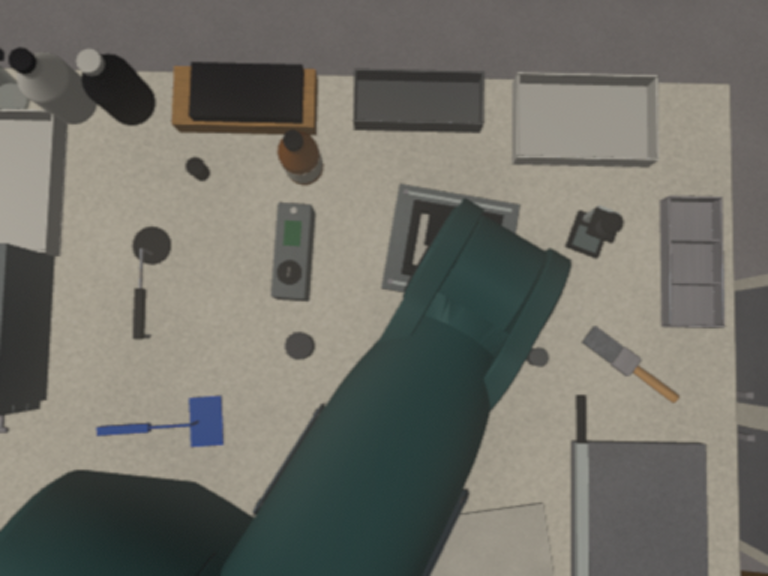

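The top view is occluded by the arm, but the scene view tracks the plate: it is 12 mm short in y. Next is a partial descent with a y correction, staying above the rails.

```bash
python3 -m jog '[{"dx":-3,"dy":8,"dz":-0.5,"twist":0,"jaw":1},{"dx":-3,"dy":15,"dz":-0.5,"twist":0,"jaw":1},{"dx":-3,"dy":18,"dz":-0.5,"twist":0,"jaw":1},{"dx":-3,"dy":18,"dz":-0.5,"twist":0,"jaw":1},{"dx":0,"dy":15,"dz":0,"twist":0,"jaw":1},{"dx":0,"dy":8,"dz":0,"twist":0,"jaw":1},{"dx":0,"dy":0,"dz":0,"twist":0,"jaw":1}]';  python3 meas.py mid scene
```

```text
time_s: 9.12
position: [0.4978, -0.196, 0.1184]
orientation: [-1.587, -0.004, 1.42]
ft_force: [-0.8, 0.1, -0.4]
grip_width: 0.177
t 9.1167 pos [ 497.8 -196.   118.4] rpy [-90.92  -0.23  81.36] f [-0.8  0.1 -0.4] w 0.177
pred plate top [ 622.1 -213.8   85.6] rpy [ 0.52  0.98 -8.61]
scene 534 c [ 623.7 -216.3] wh [89. 62.] an 81.5 z@c 85.4 slopeDeg wrt world x,y [-0.5  0.4]
```

View pics/mid_scene.png

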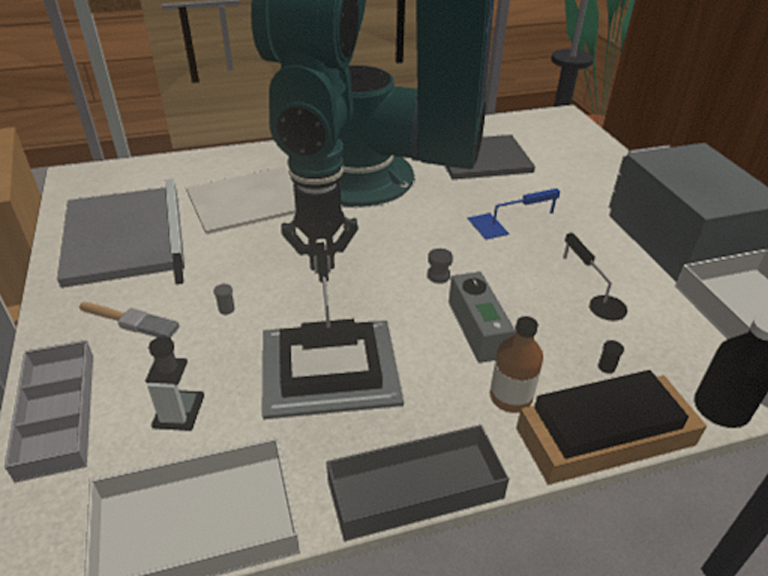

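The plate at (335,333) px hangs over the opening, and the paper shows below it at (332,362). Everything else is undisturbed. Descending further in two small stages.

```bash
python3 -m jog '[{"dx":-1,"dy":5,"dz":0,"twist":0.004,"jaw":1},{"dx":-1,"dy":9,"dz":0,"twist":0.004,"jaw":1},{"dx":-0.5,"dy":10,"dz":0,"twist":0,"jaw":1},{"dx":0,"dy":6,"dz":0,"twist":0,"jaw":1},{"dx":0,"dy":0,"dz":0,"twist":0,"jaw":1},{"dx":0,"dy":0,"dz":0,"twist":0,"jaw":1}]';  python3 meas.py mid2 scene
```

```text
time_s: 9.67
position: [0.4998, -0.1993, 0.0894]
orientation: [-1.592, -0.002, 1.411]
ft_force: [-0.3, -0.2, -0.1]
grip_width: 0.18
t 9.6667 pos [ 499.8 -199.3   89.4] rpy [-91.21  -0.13  80.87] f [-0.3 -0.2 -0.1] w 0.18
pred plate top [ 624.1 -218.4   57.3] rpy [ 0.41  0.69 -9.1 ]
scene 511 c [ 625.6 -220.4] wh [87.8 62.5] an 81.9 z@c 57.1 slopeDeg wrt world x,y [-0.27  0.45]
```

```bash
python3 -m jog '[{"dx":0.8,"dy":5,"dz":0,"twist":0,"jaw":1},{"dx":0.8,"dy":8,"dz":0.3,"twist":0,"jaw":1},{"dx":0.5,"dy":8,"dz":0.3,"twist":0,"jaw":1},{"dx":0,"dy":4,"dz":0.5,"twist":0,"jaw":1},{"dx":0,"dy":1,"dz":0,"twist":0,"jaw":1},{"dx":0,"dy":0,"dz":0,"twist":0,"jaw":1},{"dx":0,"dy":0,"dz":0,"twist":0,"jaw":1}]';  python3 meas.py low scene wrist
```

```text
time_s: 10.3
position: [0.4999, -0.1969, 0.0613]
orientation: [-1.593, -0.002, 1.412]
ft_force: [-0.4, 0.1, -1.6]
grip_width: 0.175
t 10.3 pos [ 499.9 -196.9   61.3] rpy [-91.27  -0.11  80.88] f [-0.4  0.1 -1.6] w 0.175
pred plate top [ 624.2 -216.    29.3] rpy [ 0.39  0.63 -9.09]
scene 486 c [ 625.9 -217.9] wh [88.2 61. ] an 81.6 z@c 29.1 slopeDeg wrt world x,y [-0.1   0.31]
wrist few 0
```

```bash
python3 -m jog '[{"dx":-0.5,"dy":1,"dz":0.7,"twist":0,"jaw":1},{"dx":0,"dy":0,"dz":0,"twist":0,"jaw":1},{"dx":0,"dy":0,"dz":0,"twist":0,"jaw":1},{"dx":0,"dy":0,"dz":0,"twist":0,"jaw":1}]'; python3 meas.py fin scene; python3 meas.py fin2 scene
python3 - <<'E'
from h import *
p=get_image("scene");save(p,"fincrop.png",(160,180,290,290),5)
C=cloud(p);rgb=p["frame"].astype(int)
b=(p["z_map"]>0)&(C[...,2]>.036)&(C[...,2]<.048)&(abs(C[...,0]-.61)<.12)&(abs(C[...,1]+.215)<.12)
b=cv2.morphologyEx(b.astype(np.uint8),cv2.MORPH_OPEN,np.ones((2,2)))>0
P=C[b];print("rails",len(P),cv2.minAreaRect(P[:,:2].astype(np.float32)*1000))
print(observe()["qvel"].round(4))
E
```

```text
time_s: 10.73
position: [0.4996, -0.1978, 0.0611]
orientation: [-1.594, -0.001, 1.411]
ft_force: [0.1, 0.6, -1.3]
grip_width: 0.173
t 10.7333 pos [ 499.6 -197.8   61.1] rpy [-9.135e+01 -7.000e-02  8.087e+01] f [ 0.1  0.6 -1.3] w 0.173
pred plate top [ 624.  -216.8   29.3] rpy [ 0.36  0.55 -9.1 ]
scene 497 c [ 626.4 -218.6] wh [86.6 61.8] an 79.0 z@c 29.1 slopeDeg wrt world x,y [-0.63  0.33]
t 10.7833 pos [ 499.6 -197.7   61.1] rpy [-9.136e+01 -7.000e-02  8.087e+01] f [-0.  -0.  -1.7] w 0.174
pred plate top [ 624.  -216.8   29.3] rpy [ 0.36  0.55 -9.1 ]
scene 495 c [ 625.8 -218.3] wh [87.3 61.3] an 79.4 z@c 29.2 slopeDeg wrt world x,y [-0.2   0.12]
rails 1184 ((958.81396484375, -265.4679870605469), (169.32330322265625, 862.0090942382812), 81.2823486328125)
[ 0.0026  0.0012 -0.     -0.0005  0.     -0.0014]
```

View pics/fincrop.png

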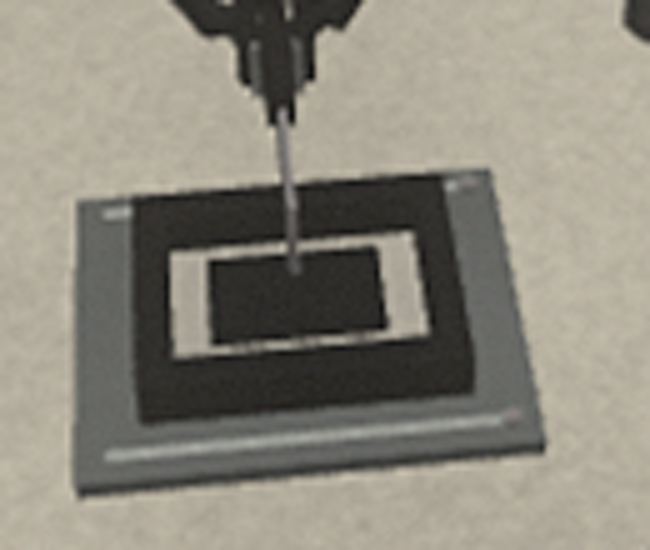

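The crop shows white paper on both sides of the plate (38 and 42 px gaps) and no contact. The sides are parallel and the arm is still. Handing in.

Run:
```python
from h import *
s=observe();print(s["time_s"],s["position"],s["qvel"].round(4),s["ft_force"].round(1),s["grip_width"]);print(sign_off())
```

```text
10.8833 [ 0.49960421 -0.19773375  0.06106405] [ 0.0026  0.0012 -0.     -0.0005  0.     -0.0014] [ 0.1 -0.4 -0.7] 0.17982194285163922
the job is handed in; nothing more can be done
None
```

I picked up the black rectangular paddle by its grip and carried it with its plate about 168 mm above the bench. I handed in at 10.9 s of the 35 s allowed, with the paddle still held hovering over the paper.

- **Position:** the plate is within about 2 mm of the opening's centre by my measurements. The last scene view puts it 1–2 mm further off in x and y than the estimate from the arm's pose, about the same offset that view showed all along. White paper shows on both sides, with gaps of 38 and 42 px.
- **Alignment:** the plate is level within about 0.6° and turned -9.1°, against about -9° for the easel.
- **Height:** the underside is about 11 mm above the paper. A last 1 mm lowering barely took effect, so I left it there.
- **Contact and stillness:** I saw no contact with the easel, and joint speeds were under 0.003 rad/s at the end. The force reading stayed near the paddle's own weight and the noise.
- **Other things on the bench:** nothing else looked moved in the pictures taken while carrying the paddle over.

**Checks that failed:** the arm blocked the top camera once it was over the easel, and the wrist camera could not see the plate. The final checks therefore rest on the scene camera and the arm's pose. A last attempt to re-measure the rails also gave an unusable result, so the opening's position comes from the pictures taken at the start.

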